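Refill the tilt-out nut bin

ROBOT

A 6-joint arm with a two-finger parallel gripper is mounted at the origin on the work surface. World frame = base frame: x ahead of the robot, y to its left, z up, the work surface at z = 0. Lengths are in m, angles in rad, forces in N, time in s.
With the tool pointing down it reaches from about 0.325 to 0.775 m from the base axis. Payload 9.3 kg.
Tool frame: the origin (TCP) lies at the very end of the fingers, on their centre line; the grasp point (between the pads) lies 19 mm behind it; y points along the fingers, x is the direction in which the jaws open and shut, and the axes are right-handed (so a half turn about y gives the same grasp; the last joint's range is limited). The gripper opens to 85 mm and grips with 20 to 120 N. Pads are 22 mm wide; open, the fingers measure 114 mm over their backs; the gripper's body (76 mm by 85 mm) begins 54 mm behind the grasp point. The pads swing forward as they close: fully open they stand 13 mm farther back than shut.
Start: joints at [-1.421, 0.259, 0.021, 1.334, 0, 1.418], TCP at [0.164, -0.525, 0.231] pointing down, gripper open.
Joint ranges: [-3.04, 3.04], [-0.91, 1.82], [-1.04, 1.36], [-1.92, 1.95], [-1.52, 1.45], [-3.14, 3.14]. Speed limits (rad/s): [2.22, 2.22, 2.79, 3.14, 3.14, 3.14].

INTERFACE

Orientations are given as a 3x3 rotation matrix whose columns are the frame's x, y, z axes.
In Python, from workcell import bot gives the robot as it stands. The module is installed in compiled form; this text tells all that it offers. Calls block until the motion is done:
- bot.move_pose(position, orientation): joint-space move of the TCP to a pose.
- bot.servo_line(position, velocity=0.15, attitude=None): straight line of the TCP; attitude=None keeps the orientation; velocity is the mean speed in m/s.
- bot.goto_joints(angles): joint-space move.
- bot.open_gripper() and bot.close_gripper(grip_force=None): open the fingers fully, or close them until they stop; grip_force is the grip in N (None keeps the last).
- bot.pause(seconds).
- bot.ik(position, orientation): joint angles nearest the present ones, or None.
- bot.read_camera(name): name is "side" or "top" or "wrist"; returns a dict with "pixels" (384x512x3 uint8, red, green, blue), "vertical_fov" (degrees; the focal length in pixels is half the picture's height over the tangent of half this angle, whatever the lens; pixels are square), "cx", "cy" (the principal point, pixels), "k1" (the pictures are not rectified: a ray, as slopes to the right and down, at radius r is drawn at 1 + k1 r^2 times it, then the intrinsics apply), "rvec" (rotation vector, rad) and "tvec" (3), from world to camera coordinates, as OpenCV has them. Camera axes: x right, y down, z forward; pixel columns grow to the right and rows downward; lengths in m; the calibration is good to about 2 mm. A picture is of the moment at which its call begins. There is no depth.
A pose or a line that the arm cannot do raises bot.Unreachable and nothing moves.
- bot.finish_job(): hands the job in, once; it reports no verdict.
Trained networks look in a picture, given as the dict that the camera call returned (one of the last four; its "shot" number tells which), for a name from the list of things; names that differ only in an ending like _2 or _b are one class to them, and where a whole thing is asked for, a point or a joint stands for the part that bears it (a point fixed in the world has none). Each returns a list of dicts, best first, with "confidence" (0 to 1); they miss things now and then, are a little off and sometimes report something else, mostly with a low value. They report only what shows in the picture. A call takes as long as a camera call.
- bot.silhouettes(picture, query): "region" (384x512 bool, what is visible of it).
- bot.mark_of(picture, query): "location" ([x, y, z] in m, in world coordinates, good to about 4 mm: a listed point, or the origin of a listed thing).
Readings, each from a call of its own:
- bot.read_time_s(): time.
- bot.read_q(): joint angles.
- bot.read_qvel(): joint speeds.
- bot.read_joint_efforts(): joint torques, N m.
- bot.read_eef_pos(): TCP position.
- bot.read_tool_rot(): TCP orientation.
- bot.read_wrist_force(): force on the tool from outside, world axes, zero at the start.
- bot.read_torque(): the same for the moment, N m.
- bot.read_finger_gap(): opening from 0.0 (shut) to 1.0 (fully open).
Only numpy, scipy, OpenCV 4.12 (cv2) and the standard library are available. Lean on these libraries where they do the work, as an engineer would, in place of code of your own. Each camera call takes 0.05 s, during which the arm holds its last target. There are 200 camera calls.

TASK

Put the nuts away: pull the bin's front flap all the way down, take the tumbler of nuts and pour all six nuts into the bin while the flap is down. Then stand the tumbler upright on the counter again and push the flap fully shut. Leave the other things on the counter where they are.

Things in the scene. Friction and masses are not known exactly. Their poses are not given: they have to be found in the camera images.
- bin: Wooden tilt-out bin, fixed, 190 mm wide (y), 180 mm tall, clear back and top. Origin: on the counter below the middle of the flap's hinge; x points to the bin's back, z up. Store: x 0 to 162 mm, 172 mm wide inside, its floor 32 mm up at the hinge, falling to the back; top panel at x 1 to 170 mm. In front, two side wings (115 mm tall, x -110 to 0 mm) flank the flap
- flap (a joint): angle of the bin's front flap about its bottom hinge: 0 shut (upright), 0.85 rad fully down at its stop, tipped out to the front (bin -x) as a chute into the bin. Beyond about 0.3 rad it sinks to the stop by itself; near upright it stays. The flap is a board 168 mm wide, 10 mm thick, top edge 139 mm from the hinge
- flap_hinge (a point): middle of the flap's hinge line, 32 mm above the counter; its axes are those of the bin (the hinge runs along y)
- flap_handle (a point): middle of the flap's steel bar handle: round bar 10 mm thick, 90 mm long along the bin's y, 40 mm in front of the flap's face (35 mm free gap), 118 mm from the hinge along the flap (150 mm above the counter when shut); z of this frame points up along the flap, x into the bin when shut
- bin_mouth (a point): point in the middle of the opening between flap and bin when the flap is down, 130 mm above the counter, 50 mm in front of the hinge line: nuts dropped here slide down the flap into the bin
- cup: White ceramic handleless tumbler that holds the nuts, about 0.16 kg, 95 mm tall, straight, 66 mm in outer diameter, wall 3 mm, floor 5 mm. Origin: centre of its underside, z up through the mouth
- cup_rim (a point): centre of the tumbler's mouth, 95 mm above its underside
- mug: white mug with a handle, empty, 76 mm across, 85 mm tall; origin at the centre of its underside. Not part of the job
- jar: small closed jar, 60 mm across, 85 mm tall, origin at the centre of its underside. Not part of the job
- thermos: steel flask, 70 mm across, 210 mm tall, origin at the centre of its underside. Not part of the job
- spoon: wooden spoon lying on the counter to the right of the bin, origin near its middle. Not part of the job
- nut0_center (a point): centre of a brown whole nut in its shell, a ball 25 mm across, about 10 g; the six nuts (nut0 to nut5) start in the tumbler
- nut1_center (a point): centre of a brown whole nut in its shell, a ball 25 mm across, about 10 g; the six nuts (nut0 to nut5) start in the tumbler
- nut2_center (a point): centre of a brown whole nut in its shell, a ball 25 mm across, about 10 g; the six nuts (nut0 to nut5) start in the tumbler
- nut3_center (a point): centre of a brown whole nut in its shell, a ball 25 mm across, about 10 g; the six nuts (nut0 to nut5) start in the tumbler
- nut4_center (a point): centre of a brown whole nut in its shell, a ball 25 mm across, about 10 g; the six nuts (nut0 to nut5) start in the tumbler
- nut5_center (a point): centre of a brown whole nut in its shell, a ball 25 mm across, about 10 g; the six nuts (nut0 to nut5) start in the tumbler

How it is judged:
On the way, in this order (a step that is already met when the one before it is completed fails the run):
1. the flap is down (value of joint flap above 0.7 rad), for 0.2 s.
2. the tumbler is held up over the bin with the flap down (value of joint flap above 0.5 rad and height (world z) of cup above 0.06 m and horizontal distance between cup_rim and bin_mouth below 0.2 m).
3. all six nuts are in the bin while the flap is still down (value of joint flap above 0.5 rad and x of nut0_center in the frame of bin between -0.11 and 0.165 m and y of nut0_center in the frame of bin between -0.088 and 0.088 m and z of nut0_center in the frame of bin between 0.015 and 0.165 m and x of nut1_center in the frame of bin between -0.11 and 0.165 m and y of nut1_center in the frame of bin between -0.088 and 0.088 m and z of nut1_center in the frame of bin between 0.015 and 0.165 m and x of nut2_center in the frame of bin between -0.11 and 0.165 m and y of nut2_center in the frame of bin between -0.088 and 0.088 m and z of nut2_center in the frame of bin between 0.015 and 0.165 m and x of nut3_center in the frame of bin between -0.11 and 0.165 m and y of nut3_center in the frame of bin between -0.088 and 0.088 m and z of nut3_center in the frame of bin between 0.015 and 0.165 m and x of nut4_center in the frame of bin between -0.11 and 0.165 m and y of nut4_center in the frame of bin between -0.088 and 0.088 m and z of nut4_center in the frame of bin between 0.015 and 0.165 m and x of nut5_center in the frame of bin between -0.11 and 0.165 m and y of nut5_center in the frame of bin between -0.088 and 0.088 m and z of nut5_center in the frame of bin between 0.015 and 0.165 m), for 0.2 s.
At the end, for the whole second after the job is handed in: The flap is shut (within 0.06 rad of upright), all six nuts are inside the closed bin, and the tumbler stands upright (within 0.1 rad) and still on the counter itself (underside within 10 mm of it) (value of joint flap below 0.06 rad and angle between cup's own z axis and vertical below 0.1 rad and height (world z) of cup between -0.01 and 0.01 m and linear speed of cup below 0.02 m/s and x of nut0_center in the frame of bin between 0 and 0.165 m and y of nut0_center in the frame of bin between -0.088 and 0.088 m and z of nut0_center in the frame of bin between 0.015 and 0.165 m and x of nut1_center in the frame of bin between 0 and 0.165 m and y of nut1_center in the frame of bin between -0.088 and 0.088 m and z of nut1_center in the frame of bin between 0.015 and 0.165 m and x of nut2_center in the frame of bin between 0 and 0.165 m and y of nut2_center in the frame of bin between -0.088 and 0.088 m and z of nut2_center in the frame of bin between 0.015 and 0.165 m and x of nut3_center in the frame of bin between 0 and 0.165 m and y of nut3_center in the frame of bin between -0.088 and 0.088 m and z of nut3_center in the frame of bin between 0.015 and 0.165 m and x of nut4_center in the frame of bin between 0 and 0.165 m and y of nut4_center in the frame of bin between -0.088 and 0.088 m and z of nut4_center in the frame of bin between 0.015 and 0.165 m and x of nut5_center in the frame of bin between 0 and 0.165 m and y of nut5_center in the frame of bin between -0.088 and 0.088 m and z of nut5_center in the frame of bin between 0.015 and 0.165 m); the robot touches nothing.
It fails at once if a bystander (mug, jar, flask or spoon) is moved by more than 40 mm (distance of any of mug, jar, thermos, spoon from where it was at the start of the episode above 0.04 m).
It also fails if it takes over 72 s, if anything falls off the work surface, if the arm or the gripper's body presses on something with over 40 N, if the wrist force passes 120 N, or if a joint passes its speed limit or range.

## Working session

There is one attempt and no reset: what is moved stays moved. The work goes in short steps, each a Python script; the robot and the scene stay as the last script left them, time stands still between calls to the robot, and variables do not carry over. Pictures are saved under pics/ and viewed, about 8 in all and at most 12, crops included, and the job is handed in when it is done.

```bash
mkdir -p pics
python3 - <<'E'
from workcell import bot
import cv2, numpy as np
ims=[]
for c in ("side","top"):
    p=bot.read_camera(c); ims.append(p["pixels"])
    R=cv2.Rodrigues(np.array(p["rvec"],float))[0]; print(c,"cam at",(-R.T@np.array(p["tvec"])).round(3))
    for n in "bin flap flap_hinge flap_handle bin_mouth cup cup_rim mug jar thermos spoon".split():
        print(n,[(np.round(m["location"],3).tolist(),round(m["confidence"],2)) for m in bot.mark_of(p,n)[:2]])
cv2.imwrite("pics/a.png",cv2.resize(np.hstack(ims),(800,300))[:,:,::-1])
print(bot.read_time_s(),bot.read_tool_rot().round(2) if hasattr(bot.read_tool_rot(),'round') else bot.read_tool_rot())
E
```

```text
side cam at [0.552 0.679 0.704]
bin [([0.552, -0.004, 0.0], 0.57)]Traceback (most recent call last):
  File "<stdin>", line 8, in <module>
ValueError: it knows: bin, bin_mouth, cup, cup_rim, flap_handle, flap_hinge, jar, mug, nut0_center, nut1_center, nut2_center, nut3_center, nut4_center, nut5_center, spoon, thermos
```

```bash
mkdir -p pics
python3 - <<'E'
from workcell import bot
import cv2, numpy as np
ims=[]
for c in ("side","top"):
    p=bot.read_camera(c); ims.append(p["pixels"])
    R=cv2.Rodrigues(np.array(p["rvec"],float))[0]; print(c,"cam at",(-R.T@np.array(p["tvec"])).round(3))
    for n in "bin flap_hinge flap_handle bin_mouth cup cup_rim mug jar thermos spoon".split():
        print(n,[(np.round(m["location"],3).tolist(),round(m["confidence"],2)) for m in bot.mark_of(p,n)[:2]])
    for n in ("bin","flap_handle"):
        for s in bot.silhouettes(p,n)[:1]:
            ys,xs=np.nonzero(s["region"]); print(n,"sil",s["confidence"],cv2.minAreaRect(np.c_[xs,ys].astype(np.float32)))
cv2.imwrite("pics/a.png",cv2.resize(np.hstack(ims),(800,300))[:,:,::-1])
print(bot.read_time_s(),np.round(bot.read_tool_rot(),2))
E
```

```text
side cam at [0.552 0.679 0.704]
bin [([0.551, -0.001, -0.0], 0.94)]
flap_hinge [([0.551, 0.0, 0.03], 0.75)]
flap_handle [([0.5, 0.006, 0.154], 0.87)]
bin_mouth [([0.502, 0.003, 0.129], 0.75), ([0.478, 0.33, 0.003], 0.49)]
cup [([0.478, 0.326, 0.005], 0.7)]
cup_rim [([0.478, 0.329, 0.096], 0.94)]
mug [([0.48, -0.31, -0.001], 0.95)]
jar [([0.673, 0.311, 0.0], 0.56)]
thermos [([0.728, -0.315, 0.003], 0.9), ([0.483, -0.313, -0.003], 0.7)]
spoon []
bin sil 0.57 ((239.7113037109375, 199.92681884765625), (126.318603515625, 104.92926025390625), 3.7313973903656006)
top cam at [0.459 0.002 1.034]
bin [([0.727, -0.319, -0.004], 0.7), ([0.55, -0.003, 0.001], 0.6)]
flap_hinge [([0.547, -0.0, 0.032], 0.62)]
flap_handle [([0.553, -0.001, -0.0], 0.68), ([0.501, 0.007, 0.149], 0.58)]
bin_mouth [([0.504, 0.007, 0.133], 0.66)]
cup [([0.481, 0.327, -0.0], 0.85)]
cup_rim [([0.477, 0.325, 0.098], 0.71)]
mug [([0.482, -0.311, 0.0], 0.56)]
jar [([0.676, 0.311, -0.0], 0.93), ([0.504, 0.004, 0.129], 0.18)]
thermos [([0.725, -0.319, -0.003], 0.6)]
spoon [([0.454, -0.185, -0.004], 0.84)]
bin sil 0.65 ((252.12173461914062, 184.94155883789062), (82.1106185913086, 119.43782806396484), 5.314545154571533)
1.4 [[ 0.3  -0.    0.95]
 [-0.95 -0.    0.3 ]
 [ 0.   -1.   -0.  ]]
```

View pics/a.png

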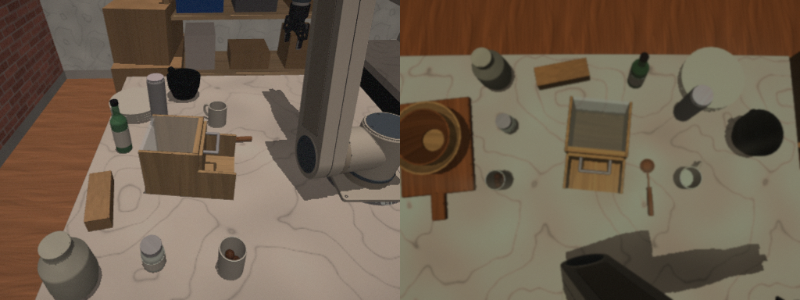

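The side view (left half) shows the bin with its flap shut, the tumbler holding the nuts at about (232,258), the jar at (152,253) and the mug at (216,115). In the top view (right half) the bin is at about (598,145), turned slightly clockwise, and the spoon is at (648,185). All of this agrees with the network positions. Next I'll refine the estimates and check IK for the plan.

```bash
cat > h.py <<'E'
from workcell import bot
import numpy as np, cv2
from scipy.spatial.transform import Rotation as Ro
def marks(names, cams=("side","top"), n=2, cmin=.4):
    out={k:[] for k in names}
    for _ in range(n):
        for c in cams:
            p=bot.read_camera(c)
            for k in names:
                for m in bot.mark_of(p,k)[:1]:
                    if m["confidence"]>cmin: out[k].append(np.array(m["location"]))
    return {k:np.median(v,0) if v else None for k,v in out.items()}
def tool(yaw=0,pitch=0,roll=0):
    """tool y along heading yaw, pitched down by pitch; roll about tool y; at roll 0 tool z is up."""
    y=np.array([np.cos(yaw)*np.cos(pitch),np.sin(yaw)*np.cos(pitch),-np.sin(pitch)])
    x=np.array([-np.sin(yaw),np.cos(yaw),0])*-1
    x=-x; z=np.cross(x,y); 
    if z[2]<0: x,z=-x,-z
    return Ro.from_rotvec(y*roll).as_matrix()@np.c_[x,y,z]
def snap(c,f):
    p=bot.read_camera(c); cv2.imwrite("pics/"+f,p["pixels"][:,:,::-1]); return p
E
python3 - <<'E'
from h import *
m=marks(["bin","flap_hinge","flap_handle","bin_mouth","cup","cup_rim"],n=3)
for k,v in m.items(): print(k,v.round(4))
yaw=-.085; B=Ro.from_euler('z',yaw).as_matrix()
for s in (1,-1):
  for th in (0,.3,.5,.85):
    T=Ro.from_rotvec(B[:,1]*-th).as_matrix()@B
    R=np.c_[s*T[:,0],-T[:,2],s*T[:,1]]
    p=np.array([.55,0,.032])+T@[-.072,0,.083]
    q=bot.ik(p,R); print("hook",s,th,p.round(3),None if q is None else np.round(q,2))
for yaw in (0,.3,.6):
 for pitch in (0,.3):
  for r0 in (0,np.pi):
    d=tool(yaw,pitch)[:,1]
    qs=[bot.ik(np.array([.479,.327,.06])+.019*d,tool(yaw,pitch,r0))]
    d0=tool(0,pitch)[:,1]
    for r in (0,1.2,2.3,-2.3): qs.append(bot.ik(np.array([.5,.03,.19])+.019*d0,tool(0,pitch,r0+r)))
    print(yaw,pitch,round(r0,1),[None if q is None else np.round(q,1).tolist() for q in qs])
E
```

```text
bin [ 0.5516 -0.0018 -0.0012]
flap_hinge [5.484e-01 3.000e-04 3.020e-02]
flap_handle [0.4994 0.0047 0.1507]
bin_mouth [0.5016 0.0028 0.1287]
cup [0.4791 0.3274 0.0006]
cup_rim [0.4776 0.3266 0.0958]
hook 1 0 [0.478 0.006 0.115] [-0.16  0.2  -0.36  1.01  0.    1.49]
hook 1 0.3 [0.457 0.008 0.09 ] [-0.19  0.02 -0.7   0.54  0.03  1.47]
hook 1 0.5 [0.447 0.009 0.07 ] [-0.21 -0.04 -0.94  0.18  0.06  1.46]
hook 1 0.85 [0.441 0.009 0.033] None
hook -1 0 [0.478 0.006 0.115] [-0.16  0.2  -0.36  1.01  0.   -1.65]
hook -1 0.3 [0.457 0.008 0.09 ] [-0.19  0.02 -0.7   0.54  0.03 -1.67]
hook -1 0.5 [0.447 0.009 0.07 ] [-0.21 -0.04 -0.94  0.18  0.06 -1.68]
hook -1 0.85 [0.441 0.009 0.033] None
0 0 0 [None, None, None, None, None]
0 0 3.1 [None, None, None, None, None]
0 0.3 0 [None, None, None, None, None]
0 0.3 3.1 [None, None, None, None, None]
0.3 0 0 [None, None, None, None, None]
0.3 0 3.1 [None, None, None, None, None]
0.3 0.3 0 [None, None, None, None, None]
0.3 0.3 3.1 [None, None, None, None, None]
0.6 0 0 [None, None, None, None, None]
0.6 0 3.1 [None, None, None, None, None]
0.6 0.3 0 [None, None, None, None, None]
0.6 0.3 3.1 [None, None, None, None, None]
```

Run:
```python
from h import *
P=np.array([.479,.327,.055])
for nm,P,rolls in (("pick",np.array([.479,.327,.055]),(0,np.pi)),("pickhi",np.array([.479,.327,.2]),(0,np.pi)),("pour0",np.array([.5,.03,.2]),(0,np.pi)),("pourtip",np.array([.5,.03,.2]),(2.2,-2.2,.94,-.94))):
  print(nm)
  for pitch in (0,.2,.4,.6,.8):
    ok=[]
    for yaw in np.arange(-180,180,20):
      for r in rolls:
        R=tool(np.radians(yaw),pitch,r); q=bot.ik(P+.019*R[:,1],R)
        if q is not None: ok.append((int(yaw),round(r,1)))
    print(pitch,ok)
```

```text
pick
0 [(-40, 0), (-40, 3.1), (100, 0), (100, 3.1)]
0.2 [(-60, 0), (-60, 3.1), (-40, 0), (-40, 3.1), (-20, 0), (-20, 3.1), (80, 0), (80, 3.1), (100, 0), (100, 3.1), (120, 0), (120, 3.1)]
0.4 [(-80, 0), (-80, 3.1), (-60, 0), (-60, 3.1), (-40, 0), (-40, 3.1), (-20, 0), (-20, 3.1), (80, 0), (80, 3.1), (100, 0), (100, 3.1), (120, 0), (120, 3.1), (140, 0), (140, 3.1)]
0.6 [(-100, 0), (-100, 3.1), (-80, 0), (-80, 3.1), (-60, 0), (-60, 3.1), (-40, 0), (-40, 3.1), (-20, 0), (-20, 3.1), (0, 0), (0, 3.1), (60, 0), (60, 3.1), (80, 0), (80, 3.1), (100, 0), (100, 3.1), (120, 0), (120, 3.1), (140, 0), (140, 3.1), (160, 0), (160, 3.1)]
0.8 [(-180, 0), (-180, 3.1), (-160, 0), (-160, 3.1), (-140, 0), (-140, 3.1), (-120, 0), (-120, 3.1), (-100, 0), (-100, 3.1), (-80, 0), (-80, 3.1), (-60, 0), (-60, 3.1), (-40, 0), (-40, 3.1), (-20, 0), (-20, 3.1), (0, 0), (0, 3.1), (20, 0), (20, 3.1), (40, 0), (40, 3.1), (60, 0), (60, 3.1), (80, 0), (80, 3.1), (100, 0), (100, 3.1), (120, 0), (120, 3.1), (140, 0), (140, 3.1), (160, 0), (160, 3.1)]
pickhi
0 [(-20, 0), (-20, 3.1)]
0.2 [(-60, 0), (-60, 3.1), (-40, 0), (-4
[... 3057 characters left out ...]
), (-140, -0.9), (-120, 2.2), (-120, -2.2), (-120, 0.9), (-120, -0.9), (-100, 2.2), (-100, -2.2), (-100, 0.9), (-100, -0.9), (-80, 2.2), (-80, -2.2), (-80, 0.9), (-80, -0.9), (-60, 2.2), (-60, -2.2), (-60, 0.9), (-60, -0.9), (-40, 2.2), (-40, -2.2), (-40, 0.9), (-40, -0.9), (-20, 2.2), (-20, -2.2), (-20, 0.9), (-20, -0.9), (0, 2.2), (0, -2.2), (0, 0.9), (0, -0.9), (20, 2.2), (20, -2.2), (20, 0.9), (20, -0.9), (40, 2.2), (40, -2.2), (40, 0.9), (40, -0.9), (60, 2.2), (60, -2.2), (60, 0.9), (60, -0.9), (80, 2.2), (80, -2.2), (80, 0.9), (80, -0.9), (100, 2.2), (100, -2.2), (100, 0.9), (100, -0.9), (120, 2.2), (120, -2.2), (120, 0.9), (120, -0.9), (140, 2.2), (140, -2.2), (140, 0.9), (140, -0.9)]
```

Run:
```python
from h import *
hd=np.array([.4994,.0047,.1505]); B=Ro.from_euler('z',-.085).as_matrix()
hinge=np.array([.5495,0,.032])
def pose(th,up=0):
    T=Ro.from_rotvec(B[:,1]*-th).as_matrix()
    p0=hd+B@[-.027,0,-.035+up]
    return hinge+T@(p0-hinge), T@np.c_[B[:,0],-B[:,2],B[:,1]]
p=bot.read_eef_pos(); bot.servo_line([p[0],p[1],.32],.2)
bot.move_pose(*pose(0,.17)); bot.servo_line(pose(0,.03)[0],.15)
bot.servo_line(pose(0)[0],.05); print("in",bot.read_eef_pos(),bot.read_wrist_force())
for th in (.1,.2,.3,.4,.5):
    P,R=pose(th); bot.servo_line(P,.1,R); print(th,np.round(bot.read_wrist_force(),1))
snap("side","b.png")
print(bot.read_time_s(),bot.read_eef_pos())
```

```text
in [0.47260921 0.006996   0.11555189] [ 0.13991412 -0.28661553  0.64152526]
0.1 [ 0.1 -0.1  0.2]
0.2 [ 0.7 -0.2 -0. ]
0.3 [ 0.1 -0.3  0.4]
0.4 [-1.8  0.7  0.6]
0.5 [-2.   0.4 -0.3]
9.6 [0.44327355 0.00926746 0.06895977]
```

View pics/b.png

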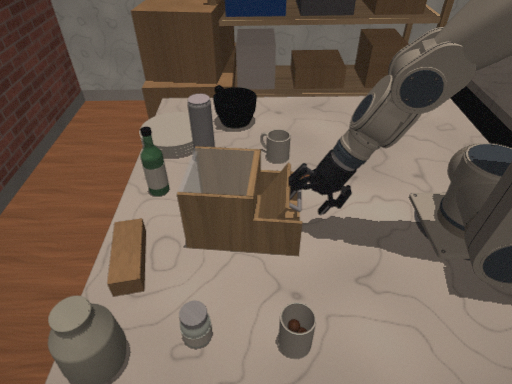

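The flap (top edge about (290,195)) is tipped out and the inner finger is hooked behind its bar. Next I'll back out along the tool axis and check.

Run:
```python
from h import *
R=np.array(bot.read_tool_rot()); p=np.array(bot.read_eef_pos())
bot.servo_line(p-.13*R[:,1],.12); print(np.round(bot.read_wrist_force(),1))
p=np.array(bot.read_eef_pos()); bot.servo_line([p[0],p[1],.30],.2)
print(marks(["flap_handle"],n=1)); print(bot.read_time_s(),p)
snap("top","c.png")
C=np.array([.4785,.327,.055])
for yaw in (-80,-70,-60,-50,-40):
  for pitch in (.2,.3,.4):
   for r0 in (0,np.pi):
    R=tool(np.radians(yaw),pitch,r0); g=.024*R[:,1]; f=lambda P,R:(lambda q:None if q is None else np.round(q,1).tolist())(bot.ik(P,R))
    Q=np.array([.475,.02,.21])
    L=[f(C+g,R),f(C+g-.12*R[:,1],R),f(C+g-.12*R[:,1]+[0,0,.15],R),f(C+g+[0,0,.16],R),f(Q+g,R),f(Q+g,tool(np.radians(yaw),pitch,r0+1.3)),f(Q+g,tool(np.radians(yaw),pitch,r0+2.6))]
    if all(l is not None for l in L): print(yaw,pitch,round(r0,1),L[0],L[2],L[4:])
```

```text
[-0.1 -0.8  0. ]
{'flap_handle': array([0.42805, 0.0121 , 0.0735 ])}
11.7667 [0.38147054 0.01453099 0.1828032 ]
-50 0.3 0 [0.9, 0.8, -0.2, 1.2, -1.2, -1.0] [1.1, 0.7, 0.1, 1.9, -1.1, -0.6] [[0.4, 0.2, -0.9, -0.3, -1.1, -2.4], [0.4, 0.2, -0.9, -0.3, -1.1, -1.1], [0.4, 0.2, -0.9, -0.3, -1.1, 0.2]]
-50 0.3 3.1 [0.9, 0.8, -0.2, 1.2, -1.2, 2.2] [1.1, 0.7, 0.1, 1.9, -1.1, 2.5] [[0.4, 0.2, -0.9, -0.3, -1.1, 0.8], [0.4, 0.2, -0.9, -0.3, -1.1, 2.1], [0.4, 0.2, -0.9, -0.3, -1.1, -2.9]]
-50 0.4 0 [0.9, 0.7, -0.2, 1.0, -1.1, -1.1] [1.1, 0.6, 0.1, 1.8, -1.0, -0.8] [[0.4, 0.1, -0.9, -0.1, -1.1, -2.3], [0.4, 0.1, -0.9, -0.1, -1.1, -1.0], [0.4, 0.1, -0.9, -0.1, -1.1, 0.3]]
-50 0.4 3.1 [0.9, 0.7, -0.2, 1.0, -1.1, 2.0] [1.1, 0.6, 0.1, 1.8, -1.0, 2.3] [[0.4, 0.1, -0.9, -0.1, -1.1, 0.8], [0.4, 0.1, -0.9, -0.1, -1.1, 2.1], [0.4, 0.1, -0.9, -0.1, -1.1, -2.8]]
-40 0.4 0 [0.9, 0.6, -0.4, 0.5, -1.2, -1.5] [1.1, 0.5, -0.1, 1.5, -1.1, -1.1] [[0.3, 0.0, -1.0, -0.4, -0.9, -2.6], [0.3, 0.0, -1.0, -0.4, -0.9, -1.3], [0.3, 0.0, -1.0, -0.4, -0.9, 0.0]]
-40 0.4 3.1 [0.9, 0.6, -0.4, 0.5, -1.2, 1.6] [1.1, 0.5, -0.1, 1.5, -1.1, 2.1] [[0.3, 0.0, -1.0, -0.4, -0.9, 0.6], [0.3, 0.0, -1.0, -0.4, -0.9, 1.9], [0.3, 0.0, -1.0, -0.4, -0.9, -3.1]]
```

View pics/c.png

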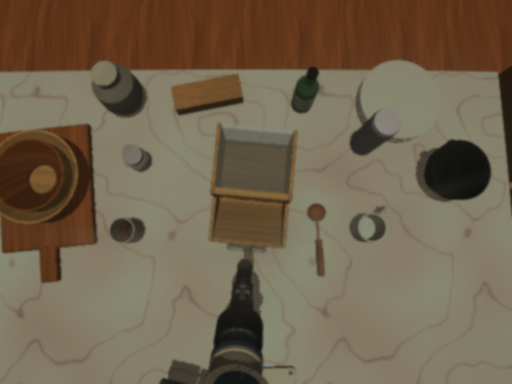

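The handle's z of 0.074 matches the fully-down value of 0.076. In the top view the flap is lying out as a chute at about (248,220), and the bystanders are where they were. Now the tumbler.

Run:
```python
from h import *
C=np.array([.4785,.327,.055]); R=tool(np.radians(-50),.3,np.pi); d=R[:,1]; g=.024*d
print(R.round(2))
pre=C+g-.12*d
bot.move_pose(pre+[0,0,.15],R); bot.servo_line(pre,.15); 
bot.servo_line(C+g,.08); print(np.round(bot.read_wrist_force(),1))
bot.close_gripper(40); print("gap",bot.read_finger_gap(),bot.read_eef_pos(),np.round(bot.read_wrist_force(),1))
bot.servo_line(C+g+[0,0,.02],.05); print(np.round(bot.read_wrist_force(),1),bot.read_time_s())
p=snap("side","d.png")
```

```text
[[ 0.77  0.61 -0.19]
 [ 0.64 -0.73  0.23]
 [-0.   -0.3  -0.96]]
[-0.  -0.4 -0.1]
gap 0.766798243228056 [0.49319655 0.30971509 0.04804333] [-0.2  1.4  1.5]
[-0.3 -0.3 -2.7] 17.1167
```

View pics/d.png

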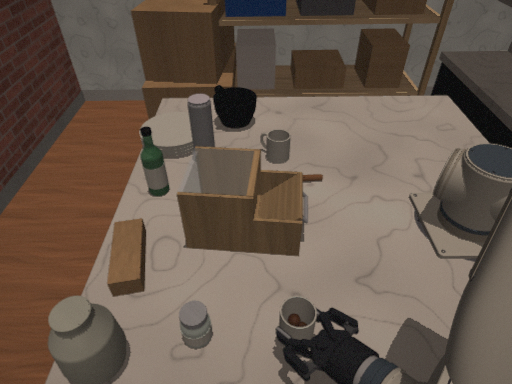

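Tumbler held and lifted (rim at about (298,310), about 2.6 N of added load). Carry it over and pour.

Run:
```python
from h import *
R=np.array(bot.read_tool_rot()); d=R[:,1]; g=.024*d; phi=2.6
Q=Ro.from_rotvec(-phi*d).as_matrix(); a=Q[:,2]
u=-np.array([0,0,1])+a[2]*a; u/=np.linalg.norm(u)
off=.04*a+.033*u; B=Ro.from_euler('z',-.085).as_matrix()
lip=np.array([.5495,0,0])+B@[-.05,0,.15]; G=lip-off
print("tilt",np.degrees(np.arccos(a[2])),"off",off.round(3),"G",G.round(3),bot.ik(G+g,R))
C=np.array([.4785,.327,.055])
bot.servo_line(C+g+[0,0,G[2]+.03-.055],.15)
H=G.copy(); H[2]+=.03
bot.servo_line(H+g,.15); bot.servo_line(G+g,.1)
print(np.round(bot.read_q(),2),np.round(bot.read_wrist_force(),1),bot.read_time_s())
q0=np.array(bot.read_q())
for s in (.6,1.2,1.6,2.0,2.3,2.6):
    q=q0.copy(); q[5]-=s; bot.goto_joints(q); bot.pause(.15)
bot.pause(.3); print(np.round(bot.read_wrist_force(),1),bot.read_time_s())
np.save("q0.npy",q0)
a=snap("side","e1.png"); b=snap("top","e2.png")
for p in (a,b): print([(np.round(m["location"],3).tolist(),round(m["confidence"],2)) for m in bot.mark_of(p,"nut0_center")])
cv2.imwrite("pics/e.png",cv2.resize(np.hstack([a["pixels"][80:320,130:430],b["pixels"][80:320,130:430]]),(800,320))[:,:,::-1])
```

```text
tilt 133.98989645628686 off [ 0.     0.006 -0.052] G [ 0.499 -0.002  0.202] [ 0.31506351  0.19722114 -0.96894442 -0.47435076 -1.08883579  0.63335977]
[ 0.32  0.2  -0.97 -0.47 -1.09  0.63] [ 0.2 -0.5 -2.9] 21.15
[ 0.9 -0.5 -2.3] 25.3167
[]
[]
```

View pics/e.png

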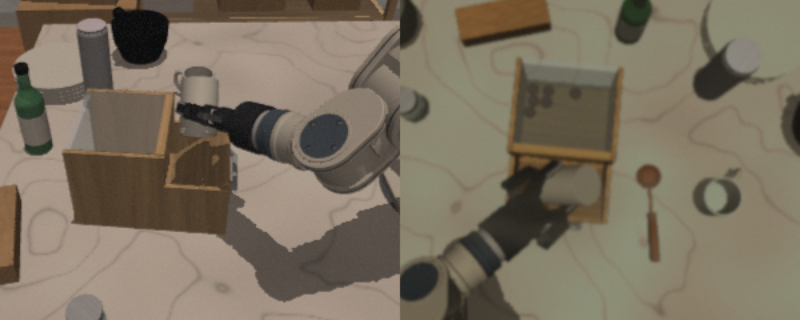

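Top view: nuts lie at the back of the store. I count six: about (533,90), (547,88), (532,100), (547,100), (530,112) and (575,93). The wrist load fell by about 0.6 N, which is six 10 g nuts. Set the tumbler back where it stood.

Run:
```python
from h import *
q0=np.load("q0.npy"); bot.goto_joints(q0)
R=np.array(bot.read_tool_rot()); d=R[:,1]; g=.024*d
C=np.array([.4785,.327,.055]); p=np.array(bot.read_eef_pos())
bot.servo_line(p+[0,0,.03],.15)
bot.servo_line(C+g+[0,0,p[2]+.03-(C+g)[2]],.15)
bot.servo_line(C+g+[0,0,.012],.12); bot.servo_line(C+g+[0,0,.0005],.03)
print(np.round(bot.read_wrist_force(),1)); bot.open_gripper()
bot.servo_line(C+g-.12*d,.1); bot.servo_line(C+g-.12*d+[0,0,.15],.2)
m=marks(["cup","cup_rim","flap_handle"],n=1); print(m)
p=snap("top","f1.png"); s=snap("side","f2.png")
im=np.hstack([cv2.resize(p["pixels"][115:255,200:310],(400,509)),cv2.resize(s["pixels"][100:384,170:393],(400,509))])
cv2.imwrite("pics/f.png",im[:,:,::-1]); print(bot.read_time_s())
# closed-finger push options: tool down, jaws along bin y
B=Ro.from_euler('z',-.085).as_matrix(); hinge=np.array([.5495,0,.032])
for s in (1,-1):
 for lean in (-.3,0,.3,.6):
  for th in (1.0,.85,.4,0):
    T=Ro.from_rotvec(B[:,1]*-th).as_matrix()@B; L=Ro.from_rotvec(B[:,1]*-lean).as_matrix()@B
    Rt=np.c_[s*L[:,1],-L[:,2],-s*L[:,0]]
    q=bot.ik(hinge+T@[-.06,0,.118]+[0,0,-.01],Rt); print(s,lean,th,None if q is None else np.round(q,1))
```

```text
[ 0.3 -0.3 -1.3]
{'cup': array([0.479 , 0.3273, 0.0028]), 'cup_rim': array([0.47835, 0.32685, 0.09795]), 'flap_handle': array([0.429  , 0.0127 , 0.07235])}
35.5667
1 -0.3 1.0 [-0.2  0.4 -0.4  1.1 -0.  -0.1]
1 -0.3 0.85 [-0.2  0.4 -0.3  1.2 -0.  -0.1]
1 -0.3 0.4 [-0.2  0.4 -0.2  1.3 -0.  -0.1]
1 -0.3 0 [-0.1  0.4 -0.   1.4 -0.  -0.1]
1 0 1.0 [-0.2  0.2 -0.6  0.8  0.  -0.1]
1 0 0.85 [-0.2  0.2 -0.6  0.8  0.  -0.1]
1 0 0.4 [-0.2  0.2 -0.4  1.   0.  -0.1]
1 0 0 [-0.2  0.2 -0.3  1.1  0.  -0.1]
1 0.3 1.0 [-0.2  0.  -0.9  0.4  0.  -0.1]
1 0.3 0.85 [-0.2  0.  -0.8  0.4  0.  -0.1]
1 0.3 0.4 [-0.2 -0.  -0.7  0.6  0.  -0.1]
1 0.3 0 [-0.2  0.  -0.6  0.7  0.  -0.1]
1 0.6 1.0 None
1 0.6 0.85 None
1 0.6 0.4 [-0.2 -0.1 -1.   0.2  0.1 -0.1]
1 0.6 0 [-0.2 -0.1 -0.8  0.3  0.1 -0.1]
-1 -0.3 1.0 [-0.2  0.4 -0.4  1.1 -0.   3.1]
-1 -0.3 0.85 [-0.2  0.4 -0.3  1.2 -0.   3.1]
-1 -0.3 0.4 [-0.2  0.4 -0.2  1.3 -0.   3.1]
-1 -0.3 0 [-0.1  0.4 -0.   1.4 -0.   3.1]
-1 0 1.0 [-0.2  0.2 -0.6  0.8  0.   3.1]
-1 0 0.85 [-0.2  0.2 -0.6  0.8  0.   3.1]
-1 0 0.4 [-0.2  0.2 -0.4  1.   0.   3.1]
-1 0 0 [-0.2  0.2 -0.3  1.1  0.   3.1]
-1 0.3 1.0 [-0.2  0.  -0.9  0.4  0.   3. ]
-1 0.3 0.85 [-0.2  0.  -0.8  0.4  0.   3. ]
-1 0.3 0.4 [-0.2 -0.  -0.7  0.6  0.   3. ]
-1 0.3 0 [-0.2  0.  -0.6  0.7  0.   3.1]
-1 0.6 1.0 None
-1 0.6 0.85 None
-1 0.6 0.4 [-0.2 -0.1 -1.   0.2  0.1  3. ]
-1 0.6 0 [-0.2 -0.1 -0.8  0.3  0.1  3. ]
```

View pics/f.png

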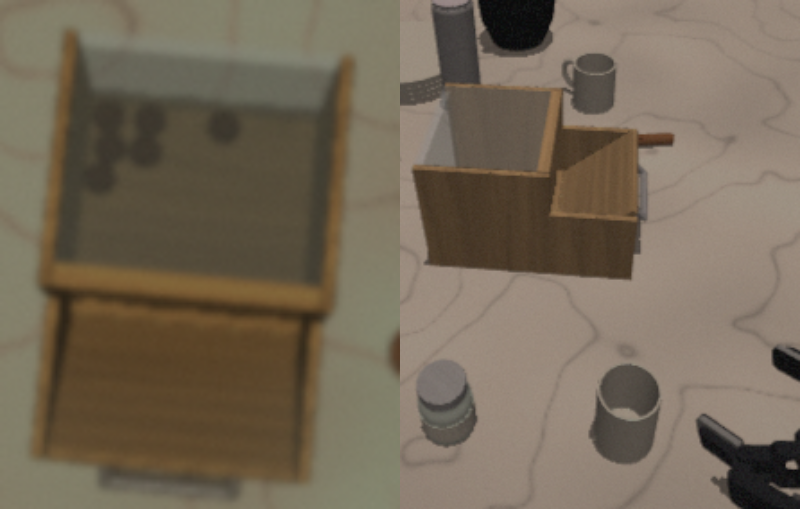

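All six nuts are visible inside the store (left panel), and the tumbler stands upright and empty at (627,415) in the right panel. Now I'll shut the flap by pushing its bar from the front with closed fingers, following the arc.

Run:
```python
from h import *
B=Ro.from_euler('z',-.085).as_matrix(); hinge=np.array([.5495,0,.032])
L=Ro.from_rotvec(B[:,1]*-.3).as_matrix()@B; R=np.c_[L[:,1],-L[:,2],-L[:,0]]
bar=lambda th: hinge+Ro.from_rotvec(B[:,1]*-th).as_matrix()@B@np.array([-.05,0,.1185])
pos=lambda th,o=.016: bar(th)+L@[-o,0,-.022]
print(bar(.85),[bot.ik(p,R) is not None for p in (pos(.85,.05),pos(.85,.05)+[0,0,.2],pos(0))])
bot.close_gripper(20)
bot.move_pose(pos(.85,.05)+[0,0,.2],R); bot.servo_line(pos(.85,.05),.2)
bot.servo_line(pos(.85,.018),.06); print(np.round(bot.read_wrist_force(),1))
for th in np.arange(.8,-.01,-.1).tolist()+[0.0]:
    bot.servo_line(pos(th),.08); f=np.array(bot.read_wrist_force()); print(round(th,2),f.round(1))
    if np.linalg.norm(f)>30: break
o=.016
while np.linalg.norm(bot.read_wrist_force())<12 and o>.004:
    o-=.002; bot.servo_line(pos(0,o),.02); print(round(o,3),np.round(bot.read_wrist_force(),1))
print(marks(["flap_handle"],n=2),bot.read_time_s(),bot.read_eef_pos())
snap("side","g.png")
```

```text
[0.42791467 0.01035971 0.07264398] [True, True, True]
[-0.3  0.3 -0.8]
0.8 [-4.2 -0.2  0.4]
0.7 [-9.8  0.8  3.6]
0.6 [-7.7  0.3  2.3]
0.5 [-3.5 -0.7  0.7]
0.4 [-0.4 -0.5  0.1]
0.3 [-0.8 -0.2 -0.4]
0.2 [-0.1  1.  -1.4]
0.1 [-0.7  0.  -1.1]
0.0 [-0.4  0.3 -0.2]
0.0 [-0.2  0.6  0.1]
0.014 [-3.5  1.8  0.2]
0.012 [-12.7   0.4   3.7]
{'flap_handle': array([0.49915, 0.00575, 0.15195])} 44.2667 [0.49239411 0.00495149 0.12474522]
```

View pics/g.png

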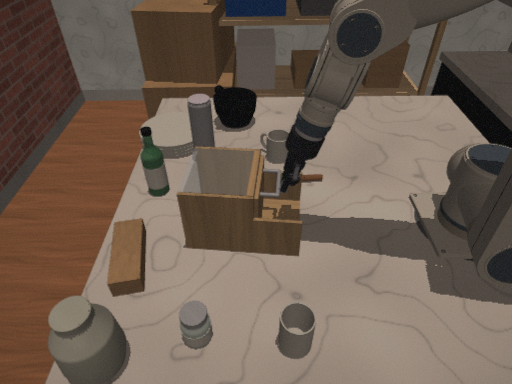

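The force rises sharply at the stop, and the handle is back at its shut position (0.499, 0.006, 0.152). Back off, verify, hand in.

Run:
```python
from h import *
p=np.array(bot.read_eef_pos()); bot.servo_line(p-[.06,-.005,0],.08)
p=np.array(bot.read_eef_pos()); bot.servo_line(p+[0,0,.15],.2); bot.goto_joints([-1.0]+list(bot.read_q()[1:]))
m=marks(["flap_handle","cup","cup_rim","mug","jar","thermos","spoon"],n=2)
for k,v in m.items(): print(k,None if v is None else v.round(3))
a=snap("side","h1.png")["pixels"]; b=snap("top","h2.png")["pixels"]
cv2.imwrite("pics/h.png",np.hstack([cv2.resize(b[115:255,200:310],(400,509)),cv2.resize(a[100:384,170:393],(400,509))])[:,:,::-1])
print(bot.read_time_s(),np.round(bot.read_wrist_force(),1))
```

```text
flap_handle [0.5   0.004 0.15 ]
cup [0.48  0.328 0.001]
cup_rim [0.478 0.327 0.098]
mug [ 0.481 -0.311 -0.002]
jar [ 0.673  0.31  -0.   ]
thermos [ 0.725 -0.317  0.   ]
spoon [ 0.454 -0.187 -0.004]
49.1167 [-0.1  0.  -0.1]
```

View pics/h.png

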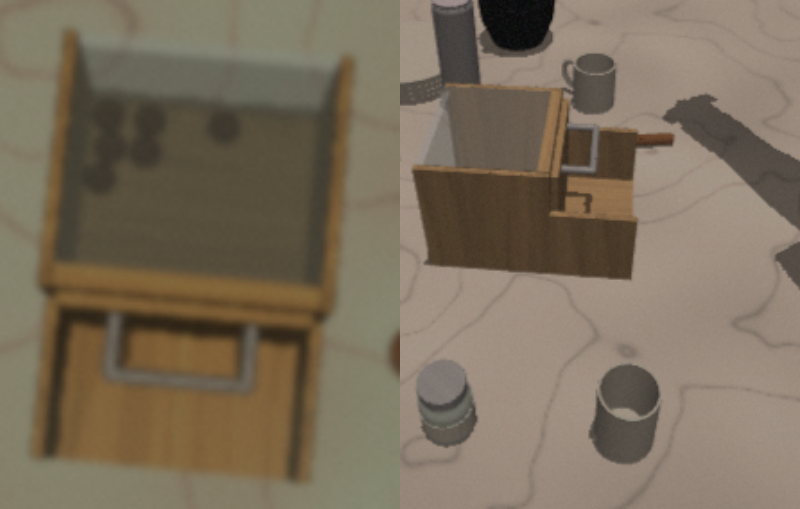

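The flap is shut with its handle upright, all six nuts are visible in the store, the tumbler stands upright and the bystanders haven't moved.

```bash
python3 -c "
from workcell import bot
bot.finish_job(); print(bot.read_time_s())"
```

```text
the job is handed in; nothing more can be done
the job is handed in; nothing more can be done
```

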